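Open the crash line and keep it open

ROBOT

A 6-joint arm with a two-finger parallel gripper is mounted at the origin on the work surface. World frame = base frame: x ahead of the robot, y to its left, z up, the work surface at z = 0. Lengths are in m, angles in rad, forces in N, time in s.
With the tool pointing down it reaches from about 0.25 to 0.775 m from the base axis. Payload 4 kg.
Tool frame: the origin (TCP) lies on the centre line of the jaws, within the pads' length; the fingertips stand 17 mm ahead of it and the grasp point (between the pads) lies 2 mm behind it; z points along the fingers, y is the line along which they close (so a half turn about z gives the same grasp; the last joint's range is limited). The gripper opens to 94 mm and grips with 3 to 60 N. Pads are 16 mm wide; open, the fingers measure 119 mm over their backs; the gripper's body (75 mm by 177 mm) begins 78 mm behind the grasp point.
Start: joints at [-1.371, 0.087, 1.371, -0, 1.684, -0.103], TCP at [0.164, -0.525, 0.223] pointing down, gripper open.
Joint ranges: [-3.1, 3.1], [-0.76, 2.03], [0.27, 2.55], [-1.08, 4.22], [0.17, 2.65], [-2.57, 2.57]. Speed limits (rad/s): [2.79, 2.79, 3.14, 3.14, 3.14, 3.14].

INTERFACE

Orientations are given as [roll, pitch, yaw] about the fixed x, y, z axes, in that order (R = Rz(yaw) Ry(pitch) Rx(roll)).
In Python, from bench import read_state, cams, hand_in gives the robot as it stands.
- The arm moves only by the tool drive_tool, never from a script. Its argument "increments" is one flat list of numbers, 6 for each row, row after row: the shift along the tool's x, y, z in m, then the turn, a rotation vector about the tool's x, y, z in rad. A call has 1 to 5 rows; each row shifts and turns the commanded pose from where the row before left it, along the tool's axes as they then stand; what a row does not reach is not made up. A row lasts 1/8 s, in which the tool goes at most 62.5 mm and 10.7 degrees, less where a joint would pass 70% of its speed; a pose out of reach is approached as far as the arm can. A call is refused whole if a number of a shift passes 0.0625 or a number of a turn 0.188, either way. A call with a gripper value outside its range is refused whole. "grip" is the finger opening in m, from 0 to 0.094, set as the call begins (left out, the last holds). The fingers move at their own pace and stop on an object; the grip force is fixed at half the most. Time passes only in rows, so rows that do not move let the fingers close. It gives the time, the measured TCP pose, the force, the opening and the grip force at its end, in the units of the state.
- read_state(): the state, without advancing time (a new reading comes with each control period).
- cams.grab_frame(name): name is "side" or "top" or "wrist"; returns a dict with "image" (420x560x3 uint8, blue, green, red), "camera_matrix" (3x3 intrinsics, pixels), "origin" and "orientation" of the camera in the world; the wrist camera has in their place "T_tool_cam" (4x4, takes a point from camera to tool coordinates, whose origin is the TCP and whose axes are the flange's). Camera axes: x right, y down, z forward; pixel columns grow to the right and rows downward; lengths in m; the calibration is good to about 2 mm. The wrist camera is an equidistant fisheye: a pixel r from the principal point sees the ray r / f radians off the axis. A picture is of the moment at which its call begins: read the wrist's pose just before it. There is no depth.
- hand_in(): hands the job in; it is judged then, once.
The state is a dict: "t": time; "joint_positions": joint angles; "dq": joint speeds; "tau": joint torques, N m; "eef_pos": TCP position; "tcp_rot": TCP orientation; "contact_force": force on the tool from outside, world axes, zero at the start; "torque": the same for the moment, N m; "finger_gap": opening from 0.0 (shut) to 1.0 (fully open); "finger_force": force on a finger pad.
Only numpy, scipy, OpenCV 4.12 (cv2) and the standard library are available. Lean on these libraries where they do the work, as an engineer would, in place of code of your own. Each camera call takes 0.05 s, during which the arm holds its last target. There are 200 camera calls.

TASK

The crash line must be opened and kept open: on the control box with the red handle, first flip the yellow safety catch right over to its other side, then pull the red-handled lever towards you, to the front of the box, all the way to its stop, and finish still holding it there against its spring. Do not pull the lever before its catch is flipped, leave the blue-handled box alone, and leave the other things on the worktop where they lie.

Things in the scene. Friction and masses are not known exactly. Their poses are not given: they have to be found in the camera images.
- red_unit: the unit to operate, red handle: fixed grey desk control box, 120 mm deep (x), 150 mm wide (y), 60 mm high. Origin: centre of its underside on the worktop; x points from its front (robot side) to its rear, y to the left as the robot sees it, z up. On top: a red-handled lever and, in front of its stem, a yellow hinged catch plate
- red_grip (a point): centre of the red handle, a cross bar 26 mm in diameter, 60 mm long along the unit's y, on a 10 mm stem hinged about the unit's y axis at (20, -25, 60) mm of its frame, 100 mm from the bar. The bar is at (54, -25, 154) mm at rest, (-14, -25, 154) mm fully pulled
- red_lever (a joint): angle of that lever: 0 = at rest, leaning 0.35 rad to the rear; grows as the handle is pulled to the unit's front; 0.7 rad = at its stop, leaning 0.35 rad to the front. A spring drives it back: about 2.5 N at the handle at rest, 6 N fully pulled. With the catch not flipped it jams after about 0.1 rad
- red_catch_tip (a point): middle of the free edge of the red unit's yellow catch plate: 45 mm along x, 6 mm thick, 85 mm from hinge to free edge, hinged about the unit's x axis at (6.5, 0, 68) mm of its frame. Safe, it leans 0.55 rad to -y, free edge at y = -44, z = 140 mm; flipped, it leans as much to +y, free edge at y = 44 mm
- red_catch (a joint): angle of that catch: 0 = safe, blocking the lever; grows as its free edge goes up and over towards the unit's +y; 1.1 rad = flipped. It moves easily (under 1 N at its edge, but a level push on the leaning plate can wedge: push up and over) and once past upright (0.55 rad) falls to its end by its own weight
- blue_unit: the unit to leave alone, blue handle; of the same build as the red one: fixed grey desk control box, 120 mm deep (x), 150 mm wide (y), 60 mm high. Origin: centre of its underside on the worktop; x points from its front (robot side) to its rear, y to the left as the robot sees it, z up
- blue_lever (a joint): angle of the blue-handled lever, 0 at rest, up to 0.7 rad; not to be worked
- blue_catch (a joint): angle of the blue-handled unit's yellow catch, 0 = safe, 1.1 rad = flipped; not to be worked
- stopwatch: loose chrome stopwatch lying flat, 52 mm diameter, 13 mm thick, origin under its centre
- mug: loose green enamel mug, 82 mm diameter, 85 mm high, origin under its centre
- dividers: loose steel dividers lying flat, 175 mm long, origin near the middle
- protractor: loose clear acrylic half-round protractor, 140 mm wide, 4 mm thick, origin at the middle of its straight edge
- flashlight: loose black flashlight lying down, 120 mm long, 34 mm wide, origin under its barrel
- strip_holder: loose orange flight-strip holder, 25 x 190 x 9 mm, origin under its centre

How it is judged:
By the outcome, as a careful person would: the job done as asked, in the order asked, and still so for the second after the job is handed in, while the arm keeps its last pose, push and grip.
It also fails if it takes over 48 s, if anything falls off the work surface, if the arm or the gripper's body presses on something with over 40 N, if the wrist force passes 120 N, or if a joint passes its speed limit or range.

## Working session

There is one attempt and no reset: what is moved stays moved. The work goes in short steps, Python scripts to look and compute and a tool call to move; the robot and the scene stay as the last step left them, time stands still between calls to the robot, and variables do not carry over. Pictures are saved under pics/ and viewed, at most 10 in all, crops included, and the job is handed in when it is done.

Besides the shell and the picture viewer there is one more tool, called after "Emit:" as a command line: name --argument value ..., lists and objects as JSON in quotes. drive_tool: Moves the arm, as the interface text tells. Its arguments: {"type":"object","properties":{"increments":{"type":"array"},"grip":{"type":"number"}},"required":["increments"]}

```bash
mkdir -p pics
python3 - <<'E'
from bench import read_state,cams
import cv2,numpy as np
s=read_state();print(s)
for n in("top","side"):
    f=cams.grab_frame(n);cv2.imwrite(f"pics/{n}0.png",f["image"]);print(n,f["camera_matrix"],f["origin"],f["orientation"])
E
```

```text
{'t': 0.0, 'joint_positions': array([-1.37108658e+00,  8.79594100e-02,  1.37224923e+00, -3.31873552e-05,
        1.68358869e+00, -1.03082583e-01]), 'dq': array([-0.00170397,  0.00027747,  0.00076786, -0.00060023,  0.00040871,
       -0.00143364]), 'tau': array([ 8.87428541e-04, -3.40182424e+01, -3.02423930e+01,  7.19009293e-02,
        3.32284695e-02, -1.74598454e-04]), 'eef_pos': array([ 0.16389501, -0.52447787,  0.22130428]), 'tcp_rot': array([-3.13939629e+00, -1.94051190e-04,  3.02788417e-01]), 'contact_force': array([-0.56342574, -0.088999  ,  0.17964   ]), 'torque': array([-0.0114739 , -0.05962899,  0.00942794]), 'finger_force': 0.0, 'finger_gap': 1.0014812100402517}
top [[407.94979547   0.         276.25258766]
 [  0.         407.94979547 204.85031266]
 [  0.           0.           1.        ]] [0.44633009 0.00270153 1.28706378] [-3.03389543 -0.00597754 -1.57162552]
side [[448.76795344   0.         282.1259662 ]
 [  0.         448.76795344 208.62585822]
 [  0.           0.           1.        ]] [-0.02017682  0.62989424  0.89434221] [-2.29967693 -0.02049769 -2.32718092]
```

View pics/top0.png

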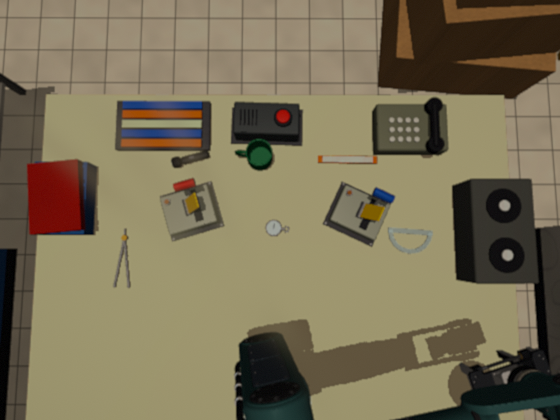

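View pics/side0.png

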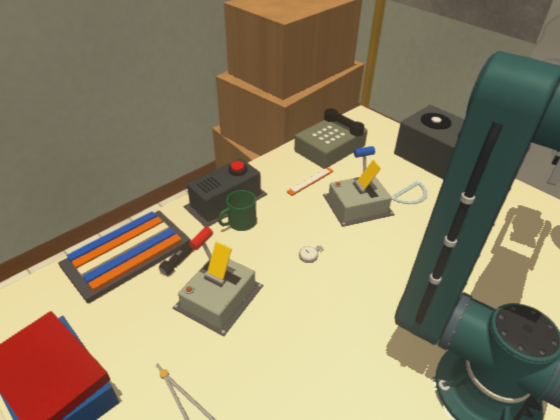

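The top view has the red unit at about (191,210) with its bar at (185,184) and catch at (193,204). The blue unit is at about (358,213). The side view has the red bar at (202,238) and the catch at (220,260).

```bash
cat > h.py <<'E'
import cv2,numpy as np
from scipy.spatial.transform import Rotation as R
def ray(f,uv):
    K=f["camera_matrix"];d=R.from_euler('xyz',f["orientation"]).as_matrix()@np.linalg.inv(K)@np.array([*uv,1.])
    return np.array(f["origin"]),d/np.linalg.norm(d)
def plane(f,uv,z):
    o,d=ray(f,uv);return o+d*(z-o[2])/d[2]
def tri(r1,r2):
    (a,d),(b,e)=r1,r2
    s=np.linalg.lstsq(np.c_[d,-e],b-a,rcond=None)[0]
    p,q=a+d*s[0],b+e*s[1];return (p+q)/2,np.linalg.norm(p-q)
def mask(img,col):
    h=cv2.cvtColor(img,cv2.COLOR_BGR2HSV);H,S,V=h[...,0].astype(int),h[...,1],h[...,2]
    hh=((H<6)|(H>174)) if col=='red' else (H>18)&(H<28)
    return (hh&(S>170)&(V>60)).astype(np.uint8)
def blob(img,col,box):
    m=mask(img,col);z=np.zeros_like(m);x0,y0,x1,y1=box;z[y0:y1,x0:x1]=m[y0:y1,x0:x1]
    c=max(cv2.findContours(z,0,cv2.CHAIN_APPROX_NONE)[0],key=cv2.contourArea)
    return c
E
python3 - <<'E'
from h import *
from bench import cams
t=cams.grab_frame("top");s=cams.grab_frame("side")
def rep(box_t,box_s,col):
    a=blob(t["image"],col,box_t);b=blob(s["image"],col,box_s)
    ra=cv2.minAreaRect(a);rb=cv2.minAreaRect(b)
    print(col,cv2.contourArea(a),ra,cv2.contourArea(b),rb)
    print(tri(ray(t,ra[0]),ray(s,rb[0])));return ra,rb
ra,rb=rep((160,165,215,225),(170,215,250,300),'red')
bp=cv2.boxPoints(ra);e=[(bp[i]+bp[(i+1)%4])/2 for i in range(4)]
P=[plane(t,q,.154) for q in e];print(np.round(P,4))
ra,rb=rep((170,180,215,225),(195,230,250,300),'yellow')
c=plane(t,ra[0],.1);print(c)
# box outline crop
for n,f,b in(("t",t,(140,150,240,260)),("s",s,(150,210,290,340))):
    x0,y0,x1,y1=b;cv2.imwrite(f"pics/c{n}.png",cv2.resize(f["image"][y0:y1,x0:x1],None,fx=4,fy=4,interpolation=cv2.INTER_CUBIC))
i=[cv2.imread(f"pics/c{n}.png")[:440] for n in"ts"];i=np.hstack(i);print(i.shape)
cv2.imwrite("pics/c.png",cv2.resize(i,None,fx=.8,fy=.8))
E
```

```text
red 121.5 ((183.67649841308594, 184.70587158203125), (7.518604278564453, 19.887920379638672), 75.96376037597656) 207.5 ((200.64845275878906, 237.69476318359375), (9.6986665725708, 25.538196563720703), 46.97492980957031)
(array([0.62643213, 0.25631286, 0.15184517]), np.float64(0.0010517826283827688))
[[0.6361 0.2582 0.154 ]
 [0.6326 0.2286 0.154 ]
 [0.6154 0.2527 0.154 ]
 [0.6189 0.2823 0.154 ]]
yellow 145.0 ((192.0, 202.00001525878906), (17.708755493164062, 11.384200096130371), 71.56504821777344) 496.0 ((219.1964569091797, 260.3778381347656), (17.967506408691406, 33.12445068359375), 17.52556800842285)
(array([0.58296852, 0.24191563, 0.09923252]), np.float64(0.000591017748786086))
[0.58309848 0.24197056 0.1       ]
(440, 960, 3)
```

View pics/c.png

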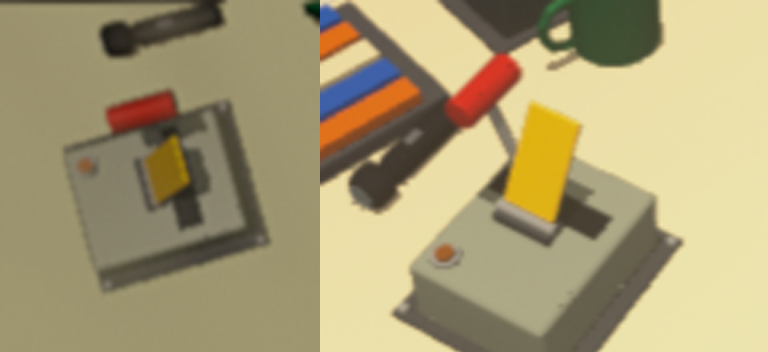

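The crop confirms it: the lever leans to the rear and the catch leans to -y, yaw is about 0.27, and the positions agree with the model. I'll move to a hover over the unit.

```bash
cat >> h.py <<'E'
YAW=0.275;ORG=np.array([.5677,.2657,0])
def U(p): return ORG+R.from_euler('z',YAW).apply(np.array(p)/1000)
def go(p,lean=0,dyaw=0,cur=None):
    from bench import read_state
    s=read_state();Rc=R.from_euler('xyz',s["tcp_rot"])
    Rt=R.from_euler('xyz',[np.pi+lean,0,YAW+dyaw])
    print("t",round(s["t"],2),"q",np.round(s["joint_positions"],2),"unit now",np.round(1000*R.from_euler('z',-YAW).apply(s["eef_pos"]-ORG),1),
     "F",np.round(s["contact_force"],1))
    print("shift mm",np.round(1000*Rc.inv().apply(U(p)-s["eef_pos"]),1),"rotvec",np.round((Rc.inv()*Rt).as_rotvec(),3))
E
python3 - <<'E'
from h import *
from bench import cams
f=cams.grab_frame("wrist");print(f["T_tool_cam"],f["camera_matrix"])
go((-7,-40,280))
E
```

```text
[[ 4.21556606e-04 -9.62930381e-01 -2.69749705e-01  7.83250146e-02]
 [ 9.99999908e-01  4.25659755e-04  4.32840432e-05  3.77614988e-04]
 [ 7.31420730e-05 -2.69749698e-01  9.62930473e-01 -1.61485119e-01]
 [ 0.00000000e+00  0.00000000e+00  0.00000000e+00  1.00000000e+00]] [[325.1922621    0.         277.92398756]
 [  0.         325.1922621  201.28879909]
 [  0.           0.           1.        ]]
t 0.25 q [-1.37  0.09  1.37  0.    1.68 -0.1 ] unit now [-603.2 -651.1  221.9] F [-1.1 -0.6 -0.1]
shift mm [ 613.  -594.4  -57.4] rotvec [-0.001 -0.     0.028]
```

Emit:
drive_tool --increments '[0.04,-0.039,-0.02,0,0,0,0.04,-0.039,-0.02,0,0,0,0.04,-0.039,-0.017,0,0,0,0.04,-0.039,0,0,0,0,0.04,-0.039,0,0,0,0]' --grip 0.06

```text
t: 0.88
eef_pos: [0.2973, -0.2777, 0.2799]
tcp_rot: [3.14, -0.001, 0.302]
contact_force: [0.4, -0.3, -1.2]
finger_gap: 0.636
finger_force: 0.0
```

Emit:
drive_tool --increments '[0.04,-0.039,0,0,0,0,0.04,-0.039,0,0,0,0,0.04,-0.039,0,0,0,0,0.04,-0.039,0,0,0,0,0.04,-0.039,0,0,0,0]'

```text
t: 1.5
eef_pos: [0.43, -0.0317, 0.2796]
tcp_rot: [3.141, -0.001, 0.303]
contact_force: [0.6, 0.6, 0.1]
finger_gap: 0.637
finger_force: 0.0
```

Emit:
drive_tool --increments '[0.04,-0.039,0,0,0,0,0.04,-0.039,0,0,0,0,0.04,-0.039,0,0,0,0,0.04,-0.039,0,0,0,0,0.04,-0.039,0,0,0,0]'

```text
t: 2.12
eef_pos: [0.5629, 0.2141, 0.2793]
tcp_rot: [3.141, -0.0, 0.303]
contact_force: [1.1, -0.6, 0.8]
finger_gap: 0.636
finger_force: 0.0
```

Run:
```python
from h import *
go((-7,-40,280))
```

```text
t 2.12 q [ 0.27  0.2   1.13 -0.    1.81  1.54] unit now [-18.7 -48.4 279.3] F [ 1.1 -0.6  0.8]
shift mm [11.9 -8.  -0.7] rotvec [ 0.    -0.     0.028]
```

Now a close check from the wrist camera, with the predicted catch and bar points overlaid.

```bash
cat >> h.py <<'E'
def wcam():
    from bench import read_state,cams
    s=read_state();f=cams.grab_frame("wrist")
    T=np.eye(4);T[:3,:3]=R.from_euler('xyz',s["tcp_rot"]).as_matrix();T[:3,3]=s["eef_pos"]
    return f["image"],f["camera_matrix"],T@f["T_tool_cam"]
def wproj(K,T,P):
    p=(np.linalg.inv(T)@np.append(P,1))[:3];th=np.arctan2(np.hypot(*p[:2]),p[2]);a=np.arctan2(p[1],p[0])
    return K[0,2]+K[0,0]*th*np.cos(a),K[1,2]+K[0,0]*th*np.sin(a)
def wray(K,T,uv):
    d=(np.array(uv)-K[:2,2])/K[0,0];th=np.hypot(*d);v=np.array([*(d/th*np.sin(th)),np.cos(th)])
    return T[:3,3],T[:3,:3]@v
E
python3 - <<'E'
from h import *
im,K,T=wcam();v=im.copy()
for p,c in [((54,-55,154),(255,0,0)),((54,5,154),(255,0,0)),((54,-25,154),(255,0,0)),((-16,-44,140),(255,0,255)),((29,-44,140),(255,0,255)),((-16,0,68),(255,0,255)),((29,0,68),(255,0,255))]+[((x,y,60),(255,255,0)) for x in(-60,60) for y in(-75,75)]:
    u=wproj(K,T,U(p));cv2.circle(v,(int(u[0]),int(u[1])),3,c,-1)
cv2.imwrite("pics/w1.png",v)
E
```

```text
(no output)
```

View pics/w1.png

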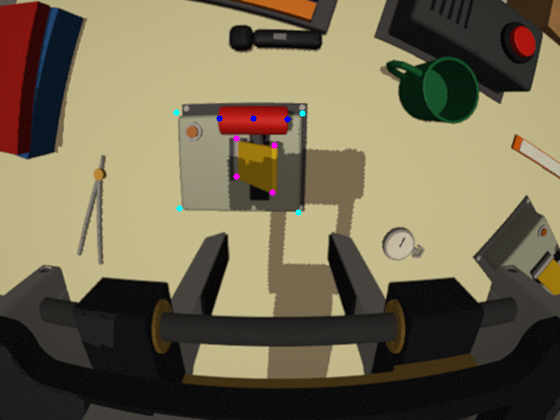

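The overlay fits to within a few mm: bar at (253,120), catch edge at x of about 277. The bar is level in the picture, so the yaw is nearer 0.30. I'll refine using the bar from this view.

Run:
```python
import h;from h import *
im,K,T=wcam()
c=blob(im,'red',(200,90,310,145));r=cv2.minAreaRect(c);print(r)
P=[]
for col in (222,252,285):
    rows=np.where(mask(im,'red')[90:145,col])[0]+90
    o,d=wray(K,T,(col,rows.mean()));P.append(o+d*(.154-o[2])/d[2]);print(rows[0],rows[-1],P[-1])
xs=c[:,0,0];print(xs.min(),xs.max())
for col in(xs.min(),xs.max()):
    o,d=wray(K,T,(col,r[0][1]));P.append(o+d*(.154-o[2])/d[2])
mid=(P[3]+P[4])/2;d=P[2]-P[0];yaw=np.arctan2(d[0],-d[1]);print(mid,np.linalg.norm(P[3]-P[4]),yaw)
for y in(.275,.295):print(mid-R.from_euler('z',y).apply([.054,-.025,.154]))
c=blob(im,'yellow',(220,130,290,200));print(cv2.approxPolyDP(c,3,True)[:,0])
h.YAW=.295
print([np.round(wproj(K,T,U(p)),1) for p in((-16,-44,140),(29,-44,140))])
```

```text
((260.0, 124.0), (28.0, 70.0), 90.0)<stdin>:7: RuntimeWarning: Mean of empty slice.
  ret = ret.dtype.type(ret / rcount)
Traceback (most recent call last):
IndexError: index 0 is out of bounds for axis 0 with size 0
```

Run:
```python
import h;from h import *
im,K,T=wcam()
c=blob(im,'red',(200,90,310,145));r=cv2.minAreaRect(c);print(r)
xs=c[:,0,0];a,b=xs.min(),xs.max();P=[]
pt=lambda col,row:(lambda o,d:o+d*(.154-o[2])/d[2])(*wray(K,T,(col,row)))
L=[]
for col in range(a+5,b-5,3):
    rows=np.where(mask(im,'red')[90:145,col])[0]+90;L.append(pt(col,rows.mean()))
L=np.array(L);m=np.polyfit(-L[:,1],L[:,0],1);yaw=np.arctan(m[0])
p,q=pt(a,r[0][1]),pt(b,r[0][1]);mid=(p+q)/2;print(mid,np.linalg.norm(p-q),yaw)
for y in(.275,.295):print(mid-R.from_euler('z',y).apply([.054,-.025,.154]))
c=blob(im,'yellow',(220,130,295,200));print(cv2.approxPolyDP(c,3,True)[:,0].tolist())
for y in(.275,.295):
  h.YAW=y;h.ORG=mid-R.from_euler('z',y).apply([.054,-.025,.154]);print([np.round(wproj(K,T,U(p)),1) for p in((-16,-44,140),(29,-44,140),(-16,0,68),(60,-75,60),(-60,-75,60),(-60,75,60),(60,75,60))])
go((-7,-55,220),.35)
```

```text
((255.95880126953125, 120.4416732788086), (70.31415557861328, 28.759693145751953), 1.6365771293640137)
[0.62536743 0.25636434 0.154     ] 0.06094443568607092 0.2806720252691284
[5.66607793e-01 2.65761438e-01 2.77555756e-17]
[5.66431615e-01 2.64584444e-01 2.77555756e-17]
[[241, 142], [241, 179], [277, 194], [280, 150]]
[array([275.3, 194.9]), array([276.8, 147.5]), array([238.2, 178. ]), array([305. , 114.3]), array([300.1, 213.9]), array([180.1, 209.6]), array([177.6, 112.7])]
[array([276.8, 194.5]), array([277.4, 147.1]), array([239.3, 178.4]), array([305. , 113.5]), array([302. , 213.2]), array([181.9, 211.2]), array([177.5, 114.3])]
t 2.27 q [ 0.27  0.2   1.13 -0.    1.81  1.53] unit now [-18.4 -47.  277.2] F [-0.9  0.1 -0.7]
shift mm [11.5  8.1 57.1] rotvec [0.35  0.006 0.01 ]
```

```bash
sed -i 's/^YAW=.*/YAW=0.285;ORG=np.array([.5665,.2653,0])/' h.py
python3 - <<'E'
from h import *
go((-7,-60,192),.35)
E
```

```text
t 2.27 q [ 0.27  0.2   1.13 -0.    1.81  1.53] unit now [-18.2 -47.8 277.2] F [-0.9  0.1 -0.7]
shift mm [11.3 12.4 85.1] rotvec [0.35  0.007 0.02 ]
```

Emit:
drive_tool --increments '[0.004,0.004,0.029,0,0,0,0.004,0.004,0.028,0,0,0,0.004,0.004,0.028,0,0,0,0,0,0,0.175,0,-0.01,0,0,0,0.175,0,-0.01]'

```text
t: 2.9
eef_pos: [0.5767, 0.2039, 0.1957]
tcp_rot: [-2.787, -0.006, 0.323]
contact_force: [0.4, 0.4, -1.3]
finger_gap: 0.641
finger_force: 0.0
```

Run:
```python
from h import *
go((-7,-39,136),.35)
```

```text
t 2.9 q [0.06 0.25 1.27 0.35 1.7  1.34] unit now [ -7.5 -61.8 195.7] F [ 0.4  0.4 -1.3]
shift mm [ 1.  -0.6 63.9] rotvec [-0.005  0.008  0.037]
```

Emit:
drive_tool --increments '[0,0,0.022,0,0,0.018,0,0,0.021,0,0,0.018,0,0,0.02,0,0,0,0,0,0,0,0,0]'

```text
t: 3.4
eef_pos: [0.5691, 0.2238, 0.1339]
tcp_rot: [-2.792, 0.012, 0.288]
contact_force: [-0.0, 0.5, 0.2]
finger_gap: 0.641
finger_force: 0.0
```

Run:
```python
from h import *
go((-7,-39,136),.35);go((-7,20,165),-.15)
import cv2
im,K,T=wcam();cv2.imwrite("pics/w2.png",im)
```

```text
t 3.4 q [0.1  0.28 1.37 0.34 1.58 1.37] unit now [ -9.2 -40.6 133.9] F [-0.   0.5  0.2]
shift mm [ 2.1 -2.2 -1.4] rotvec [ 0.     0.013 -0.002]
t 3.4 q [0.1  0.28 1.37 0.34 1.58 1.37] unit now [ -9.2 -40.6 133.9] F [-0.   0.5  0.2]
shift mm [  2.  -67.6  -8.5] rotvec [-0.5    0.013  0.002]
```

View pics/w2.png

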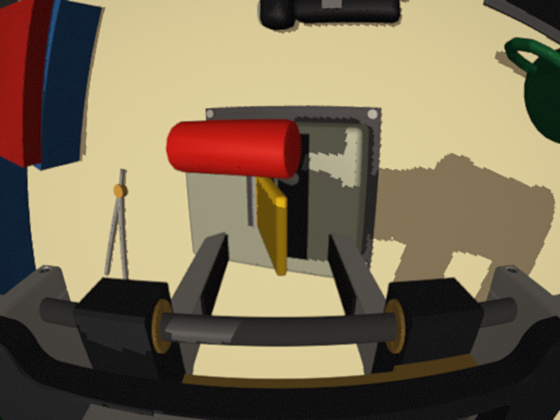

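The plate at (280,240) sits between the fingers at (215,270) and (345,270). I'll swing up and over.

Emit:
drive_tool --increments '[0,-0.009,0,-0.035,0,0,0,-0.009,0,-0.035,0,0,0,-0.009,0,-0.035,0,0,0,-0.009,0,-0.035,0,0,0,-0.009,0,-0.035,0,0]'

```text
t: 4.08
eef_pos: [0.5582, 0.2674, 0.148]
tcp_rot: [-2.969, 0.008, 0.289]
contact_force: [1.0, -0.6, 0.7]
finger_gap: 0.64
finger_force: 0.1
```

Emit:
drive_tool --increments '[0,-0.009,0,-0.035,0,0,0,-0.009,0,-0.035,0,0,0,-0.009,0,-0.035,0,0,0,-0.009,0,-0.035,0,0,0,-0.009,0,-0.035,0,0]'

```text
t: 4.7
eef_pos: [0.5456, 0.3099, 0.1524]
tcp_rot: [3.139, 0.009, 0.289]
contact_force: [-0.1, 0.5, -0.5]
finger_gap: 0.641
finger_force: 0.0
```

Emit:
drive_tool --increments '[0,-0.004,0,0,0,0,0,0,0,0,0,0,0,0,0,0,0,0]'

```text
t: 5.08
eef_pos: [0.5448, 0.3126, 0.1523]
tcp_rot: [3.141, 0.009, 0.288]
contact_force: [-0.6, -0.4, 0.1]
finger_gap: 0.634
finger_force: 0.0
```

Run:
```python
from h import *
go((-7,50,145),0);
im,K,T=wcam();cv2.imwrite("pics/w3.png",im)
```

```text
t 5.08 q [0.43 0.29 1.27 0.   1.59 1.71] unit now [ -7.5  51.5 152.3] F [-0.6 -0.4  0.1]
shift mm [0.5 1.5 7.3] rotvec [0.    0.009 0.003]
```

View pics/w3.png

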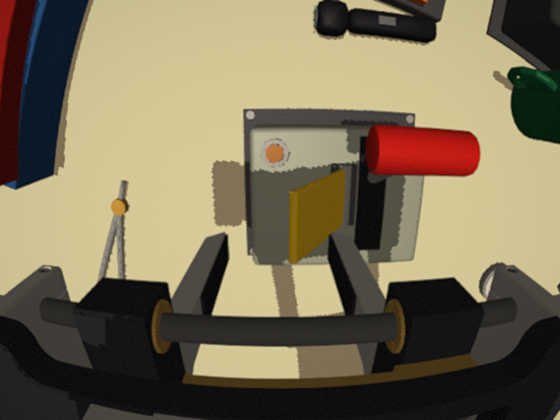

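The catch has flipped: its free edge is at (292,240), left of the hinge at (348,195). I'll raise, turn 90° and go over the bar.

Emit:
drive_tool --increments '[0,0,-0.05,0,0,0,0,0,-0.05,0,0,0,0.02,0.025,0,0,0,-0.175,0,0,0,0,0,-0.175,0,0,0,0,0,-0.175]'

```text
t: 5.75
eef_pos: [0.5724, 0.2941, 0.2522]
tcp_rot: [-3.137, 0.008, 0.818]
contact_force: [-0.7, 0.1, -0.6]
finger_gap: 0.635
finger_force: 0.0
```

Emit:
drive_tool --increments '[0,0,0,0,0,-0.175,0,0,0,0,0,-0.175,0,0,0,0,0,-0.175,0,0,0,0,0,-0.175,0,0,0,0,0,-0.175]'

```text
t: 6.38
eef_pos: [0.572, 0.2944, 0.2522]
tcp_rot: [-3.133, 0.002, 1.693]
contact_force: [-0.3, 0.4, -0.9]
finger_gap: 0.636
finger_force: 0.0
```

Emit:
drive_tool --increments '[0,0,0,0,0,-0.17,0,0,0,0,0,0]'

```text
t: 6.62
eef_pos: [0.572, 0.2945, 0.2522]
tcp_rot: [-3.133, 0.0, 1.856]
contact_force: [0.0, 0.5, 0.0]
finger_gap: 0.64
finger_force: 0.0
```

Run:
```python
from h import *
from bench import cams
go((54,-25,230),0,np.pi/2)
t=cams.grab_frame("top");s=cams.grab_frame("side")
cv2.imwrite("pics/s4.png",s["image"][180:340,130:330].repeat(3,0).repeat(3,1))
b=blob(s["image"],'red',(170,215,250,300));print(cv2.minAreaRect(b))
```

```text
t 6.62 q [0.39 0.3  1.06 0.   1.79 0.1 ] unit now [ 13.5  26.5 252.2] F [0.  0.5 0. ]
shift mm [-51.5  40.7  21.8] rotvec [-0.009  0.    -0.   ]
((199.00003051757812, 239.0), (8.485280990600586, 21.21320343017578), 45.0)
```

View pics/s4.png

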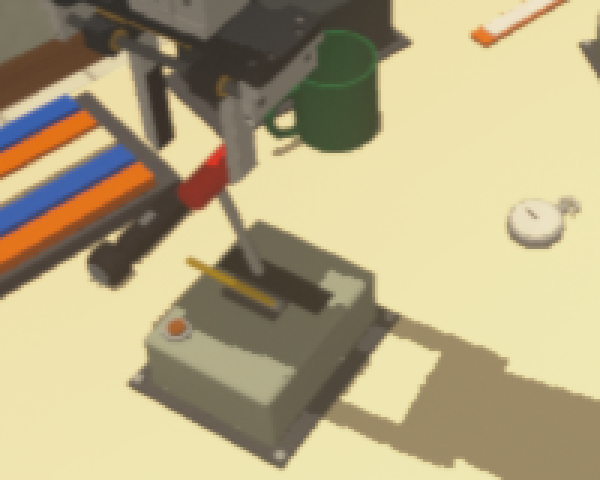

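The catch is flipped and the lever is still at rest. Next I'll go over the bar and down.

Emit:
drive_tool --increments '[-0.026,0.02,0.01,-0.009,0,0,-0.026,0.021,0.012,0,0,0,0,0,0,0,0,0]'

```text
t: 7.1
eef_pos: [0.6265, 0.2549, 0.2276]
tcp_rot: [-3.138, 0.001, 1.854]
contact_force: [0.4, 0.5, -0.4]
finger_gap: 0.634
finger_force: 0.0
```

Run:
```python
from h import *
go((54,-25,156),0,np.pi/2)
im,K,T=wcam();cv2.imwrite("pics/w5.png",im)
```

```text
t 7.1 q [ 0.3   0.38  1.01 -0.    1.76  0.02] unit now [ 54.7 -26.9 227.6] F [ 0.4  0.5 -0.4]
shift mm [ 1.9 -0.4 71.6] rotvec [-0.004  0.001 -0.002]
```

View pics/w5.png

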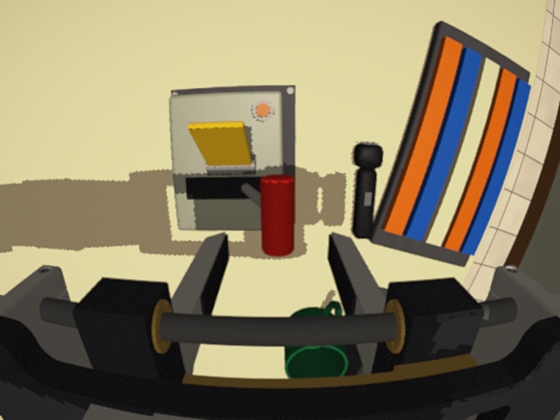

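The bar (278,215) is centred between the fingers, so I'll descend and grip.

Emit:
drive_tool --increments '[0.001,0,0.025,0,0,0,0.001,0,0.025,0,0,0,0,0,0.02,0,0,0,0,0,0,0,0,0]'

```text
t: 7.65
eef_pos: [0.6236, 0.2593, 0.1586]
tcp_rot: [-3.138, -0.0, 1.859]
contact_force: [-0.6, -0.1, 0.8]
finger_gap: 0.639
finger_force: 0.0
```

Emit:
drive_tool --increments '[0,0,0,0,0,0,0,0,0,0,0,0,0,0,0,0,0,0,0,0,0,0,0,0]' --grip 0.01

```text
t: 8.15
eef_pos: [0.6248, 0.2586, 0.1608]
tcp_rot: [-3.141, 0.0, 1.859]
contact_force: [-2.0, -1.0, 1.2]
finger_gap: 0.27
finger_force: 30.0
```

Run:
```python
from h import *
go((54,-25,156),0,np.pi/2)
```

```text
t 8.15 q [ 0.31  0.39  1.13 -0.    1.62  0.02] unit now [ 54.1 -22.8 160.8] F [-2.  -1.   1.2]
shift mm [-2.2 -0.1  4.8] rotvec [-0.001  0.     0.003]
```

Emit:
drive_tool --increments '[0,-0.0066,-0.0022,0,0,0,0,-0.0068,-0.0017,0,0,0,0,-0.0069,-0.0012,0,0,0,0,-0.007,-0.0007,0,0,0,0,-0.007,-0.0002,0,0,0]'

```text
t: 8.78
eef_pos: [0.5978, 0.2505, 0.1699]
tcp_rot: [3.124, -0.0, 1.858]
contact_force: [9.6, 3.7, 3.3]
finger_gap: 0.267
finger_force: 30.0
```

Emit:
drive_tool --increments '[0,-0.007,0.0002,0,0,0,0,-0.007,0.0007,0,0,0,0,-0.0069,0.0012,0,0,0,0,-0.0068,0.0017,0,0,0,0,-0.0066,0.0022,0,0,0]'

```text
t: 9.4
eef_pos: [0.5661, 0.2412, 0.1669]
tcp_rot: [3.119, -0.0, 1.858]
contact_force: [8.4, 2.4, 6.5]
finger_gap: 0.272
finger_force: 30.0
```

Emit:
drive_tool --increments '[0,0,0,0,0,0,0,0,0,0,0,0]'

```text
t: 9.65
eef_pos: [0.5651, 0.2409, 0.1666]
tcp_rot: [3.122, -0.0, 1.858]
contact_force: [6.8, 1.8, 10.1]
finger_gap: 0.266
finger_force: 30.0
```

Run:
```python
from h import *
go((-14,-25,160),0,np.pi/2)
```

```text
t 9.65 q [ 0.31  0.23  1.32 -0.    1.57  0.02] unit now [ -8.2 -23.  166.6] F [ 6.8  1.8 10.1]
shift mm [-2.  -5.9  6.5] rotvec [ 0.02  -0.     0.002]
```

Emit:
drive_tool --increments '[0,-0.003,0.002,-0.06,0,0,0,-0.003,0.002,-0.06,0,0,0,-0.003,0.002,-0.06,0,0,0,-0.003,0.002,-0.06,0,0,0,-0.003,0.002,-0.06,0,0]'

```text
t: 10.28
eef_pos: [0.5557, 0.2381, 0.1609]
tcp_rot: [2.808, -0.0, 1.858]
contact_force: [13.4, 4.2, 14.3]
finger_gap: 0.271
finger_force: 30.0
```

Emit:
drive_tool --increments '[0,0,0,0,0,0,0,0,0,0,0,0]'

```text
t: 10.52
eef_pos: [0.5559, 0.2382, 0.1609]
tcp_rot: [2.809, -0.0, 1.858]
contact_force: [10.0, 3.1, 14.5]
finger_gap: 0.262
finger_force: 30.0
```

Run:
```python
from h import *
from bench import cams
go((-14,-25,160),0,np.pi/2)
s=cams.grab_frame("side");im,K,T=wcam()
a=cv2.resize(s["image"][190:310,160:290],(520,480),interpolation=2);b=cv2.resize(im[100:330,140:420],(280,480))
cv2.imwrite("pics/p6.png",np.hstack([a,b]))
```

```text
t 10.53 q [ 0.32 -0.    1.62 -0.01  1.19  0.03] unit now [-17.8 -23.1 160.9] F [10.   3.1 14.5]
shift mm [-2.   3.3  2.1] rotvec [ 0.332 -0.001  0.002]
```

View pics/p6.png

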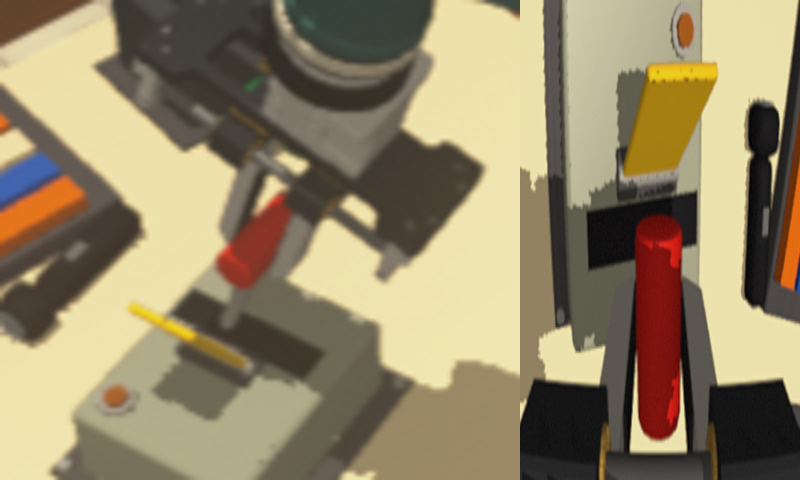

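The grip holds and the bar is computed to be about at its stop. I'll push further to make sure it is firmly there.

Emit:
drive_tool --increments '[0,-0.003,0.001,0,0,0,0,-0.003,0,0,0,0,0,-0.002,0,0,0,0,0,0,0,0,0,0,0,0,0,0,0,0]'

```text
t: 11.25
eef_pos: [0.5551, 0.2379, 0.1606]
tcp_rot: [2.794, -0.001, 1.858]
contact_force: [26.9, 8.3, 9.5]
finger_gap: 0.27
finger_force: 30.0
```

Run:
```python
from h import *
from bench import cams
go((-14,-25,160),0,np.pi/2)
s=cams.grab_frame("side");im,K,T=wcam()
b=blob(s["image"],'red',(190,215,260,300));r=cv2.minAreaRect(b);print(r)
for q in((-14,-55,154),(-14,5,154),(0,5,158)):
    w=R.from_euler('xyz',s["orientation"]).inv().apply(U(q)-s["origin"]);w=s["camera_matrix"]@w;print(w[:2]/w[2],end=' ')
c=blob(im,'red',(230,150,340,330));print(c[:,0].min(0),c[:,0].max(0))
for q in((-14,5,154),(-14,-25,154),(-4,5,157)):print(np.round(wproj(K,T,U(q)),1))
m=mask(im,'red');top=c[:,0,1].min()
for row in(top+20,top+40):
  cc=np.where(m[row,200:360])[0]+200
  for z in (.150,.154,.158):
    o,d=wray(K,T,((cc[0]+cc[-1])/2,row));P=o+d*(z-o[2])/d[2];print(row,z,np.round(1000*R.from_euler('z',-YAW).apply(P-ORG),1))
```

```text
t 11.25 q [ 0.32 -0.01  1.64 -0.01  1.17  0.03] unit now [-18.7 -23.1 160.6] F [26.9  8.3  9.5]
shift mm [-1.9  4.2  2.2] rotvec [ 0.348 -0.001  0.002]
((225.07240295410156, 250.02037048339844), (9.417418479919434, 24.283483505249023), 42.273685455322266)
[232.8441023 240.4746375] [217.13097423 257.1948068 ] [211.85306629 253.50470419] [255 203] [302 309]
[282.6 205.9]
[282.2 256.1]
[301.7 205.6]
223 0.15 [-15.5  -6.  150. ]
223 0.154 [-16.9  -4.5 154. ]
223 0.158 [-18.4  -3.  158. ]
243 0.15 [-15.1 -18.2 150. ]
243 0.154 [-16.6 -16.4 154. ]
243 0.158 [-18.1 -14.6 158. ]
```

It is on the stop: 8 mm more command gave 0.9 mm of motion and the force rose to 28 N. I'll ease off slightly and hand in.

Emit:
drive_tool --increments '[0,0.003,0,0,0,0,0,0,0,0,0,0,0,0,0,0,0,0,0,0,0,0,0,0,0,0,0,0,0,0]'

```text
t: 11.98
eef_pos: [0.5555, 0.238, 0.1607]
tcp_rot: [2.8, -0.001, 1.858]
contact_force: [19.8, 5.5, 13.6]
finger_gap: 0.272
finger_force: 30.0
```

Emit:
drive_tool --increments '[0,0,0,0,0,0,0,0,0,0,0,0,0,0,0,0,0,0,0,0,0,0,0,0,0,0,0,0,0,0]'

```text
t: 12.6
eef_pos: [0.5555, 0.238, 0.1607]
tcp_rot: [2.8, -0.001, 1.858]
contact_force: [20.5, 5.6, 11.9]
finger_gap: 0.267
finger_force: 30.0
```

Stable at about 21 N against the stop.

```bash
python3 -c "
from bench import hand_in
print(hand_in())"
```

```text
the job is handed in; nothing more can be done
None
```

The red unit's catch was flipped first, then its lever was pulled to the stop; I handed in at 12.6 s with the gripper still holding it there at about 21 N, and the arm touched nothing else.

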